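# Hook a dropped spacer ring out from under a propeller-test guard

### The job

A round spacer ring has dropped under the fixed wire guard of the propeller test stand. Take the hooked rod (not the straight one beside it) by its handle, reach it in under the open front of the guard, draw the ring out until its middle is about 5 cm in front of the guard, and leave the rod lying flat on the mat, out from under the guard. Touch the ring with the rod only, and leave the bracket under the guard where it lies.

Things in the scene. Friction and masses are not known exactly. Their poses are not given: they have to be found in the camera images.
- ring: The dropped spacer ring: aluminium, 30 mm outside diameter, 16 mm bore, 16 mm high, about 30 g, flat on the mat, axis upright. Origin: centre of its underside. It starts under the guard, 35 to 65 mm behind the front edge, left or right of the guard's middle, the bracket on the other side.
- hook: Hooked rod lying flat. Origin: underside of the middle of its handle, where to grip: a black bar 100 mm long (x), 22 wide (y), 24 high. From it a 6 mm steel rod runs along +x, axis 7 mm above the underside, bending at x = 160 into a side arm to -y, tip at x = 152, y = -36 mm, so a drawn part slides into the corner. 100 g. z up. A straight pick with the same handle lies about 0.13 m to one side.
- hook_crook (a point): Point on the hooked rod: the bend, where rod and side arm meet (x = 160, y = 0, z = 7 mm in the hook's frame).
- guard: Fixed wire guard: grid roof 75 mm above the mat on 4 corner posts, 320 wide (y), 250 mm deep (x). Open front, 72 mm high. Origin: middle of the front edge, on the mat's surface (3 mm above the table; all things listed lie on this mat); x points in under the guard, away from the robot, z up. Propeller 48 mm above the mat from x = 115 mm on, motor block from 150; before that only ring and bracket.
- bracket: A small aluminium L bracket, 26 mm by 44 mm by 26 mm high, lying under the guard on the other side of its middle from the ring, 35 to 65 mm behind the front edge; leave it there. Origin: centre of its underside.
Not all that is in view belongs to the job. Leave any orange or purple look-alike of the ring alone.

How it is judged:
By the outcome, as a careful person would: the job done as asked, in the order asked, and still so for the second after the job is handed in, with the robot touching nothing.
It also fails if it takes over 45 s, if anything falls off the work surface, if the arm or the gripper's body presses on something with over 40 N, if the wrist force passes 120 N, or if a joint passes its speed limit or range.

### The arm

A 6-joint arm with a two-finger parallel gripper is mounted at the origin on the work surface. World frame = base frame: x ahead of the robot, y to its left, z up, the work surface at z = 0. Lengths are in mm, angles in rad, forces in N, time in s.
With the tool pointing down it reaches from about 200 to 875 mm from the base axis. Payload 3.4 kg.
Tool frame: the origin (TCP) lies on the centre line of the jaws, within the pads' length; the fingertips stand 8 mm ahead of it and the grasp point (between the pads) lies 11 mm behind it; z points along the fingers, y is the direction in which the jaws open and shut (so a half turn about z gives the same grasp; the last joint's range is limited). The gripper opens to 94 mm and grips with 3 to 60 N. Pads are 16 mm wide; open, the fingers measure 119 mm over their backs; the gripper's body (75 mm by 177 mm) begins 78 mm behind the grasp point.
Start: joints at [1.101, 0.276, 1.505, -0, 1.361, -0.121], TCP at [196.538, 540.408, 180.893] pointing down, gripper open.
Joint ranges: [-2.89, 2.89], [-0.75, 2.08], [0.22, 2.7], [-1.18, 4.32], [0.11, 2.71], [-2.7, 2.7]. Speed limits (rad/s): [2.57, 2.57, 3.14, 3.14, 3.14, 3.14].

### API

Orientations are given as a unit quaternion [x, y, z, w].
In Python, from plant import robot gives the robot as it stands.
- The arm moves only by the shell command python3 -m crank 'ROWS'. ROWS is JSON, a list that holds one entry, the list of rows, each a list of 7 numbers: the shift along the world's x, y, z in m, then the turn, a rotation vector about the world's x, y, z in rad, then the closure, from -1 (fully open) to 1 (shut). A call has 1 to 10 rows; each row is the pose to reach, as a shift and turn from the pose commanded when the call began; what a row does not reach only later rows make up. A row lasts 1/8 s, in which the tool goes at most 62.5 mm and 10.7 degrees, less where a joint would pass 70% of its speed; a pose out of reach is approached as far as the arm can. A call with a gripper value outside its range is refused whole. The fingers move at their own pace and stop on an object; the grip force is fixed at half the most. Time passes only in rows, so rows that repeat a pose let the fingers close. It gives the time, the measured TCP pose, the force and the opening at its end, in the units of the state.
- robot.get_obs(): the state, without advancing time (a new reading comes with each control period).
- robot.grab_frame(name): name is "scene" or "top" or "wrist"; returns the picture (400x640x3 uint8, blue, green, red); there is no depth.
- robot.camera_params(name): a dict with "mtx" (3x3 intrinsics, pixels), "pose" (4x4, takes a point from camera to world coordinates); the wrist camera has in their place "tool_from_camera" (4x4, takes a point from camera to tool coordinates, whose origin is the TCP and whose axes are the flange's). Camera axes: x right, y up, looking along -z (the intrinsics and any distortion apply to the point x, -y, -z); pixel columns grow to the right and rows downward; lengths in mm; the calibration is good to about 2 mm. A picture is of the moment at which its call begins: read the wrist's pose just before it. camera_params takes no time and is no camera call.
- robot.job_done(): hands the job in, once; it reports no verdict.
The state is a dict: "t": time; "joint_pos": joint angles; "qvel": joint speeds; "joint_torque": joint torques, N m; "eef_pos": TCP position; "eef_rot": TCP orientation; "contact_force": force on the tool from outside, world axes, zero at the start; "torque": the same for the moment, N m; "finger_gap": opening from 0.0 (shut) to 1.0 (fully open).
Only numpy, scipy, OpenCV 4.12 (cv2) and the standard library are available. Lean on these libraries where they do the work, as an engineer would, in place of code of your own. Each camera call takes 0.05 s, during which the arm holds its last target.

## Working session

There is one attempt and no reset: what is moved stays moved. The work goes in short steps, Python scripts to look and compute and a shell command to move; the robot and the scene stay as the last step left them, time stands still between calls to the robot, and variables do not carry over. Pictures are saved under pics/ and viewed, and the job is handed in when it is done.

```bash
ls; mkdir -p pics; cat > h.py <<'E'
import numpy as np,cv2
from plant import robot
def snap(n,f):
    im=robot.grab_frame(n); cv2.imwrite(f'pics/{f}.png',im); return im
def px2w(n,u,v,z,pose=None):
    c=robot.camera_params(n); K=np.array(c['mtx']); P=np.array(c['pose']) if pose is None else pose
    d=np.linalg.inv(K)@[u,v,1]; d=P[:3,:3]@[d[0],-d[1],-d[2]]; o=P[:3,3]
    return o+d*(z-o[2])/d[2]
def w2px(n,p,pose=None):
    c=robot.camera_params(n); K=np.array(c['mtx']); P=np.array(c['pose']) if pose is None else pose
    q=np.linalg.inv(P)@[*p,1]; q=K@[q[0],-q[1],-q[2]]; return q[:2]/q[2]
def crop(src,f,u0,v0,u1,v1,s):
    im=cv2.imread(f'pics/{src}.png')[v0:v1,u0:u1]; cv2.imwrite(f'pics/{f}.png',cv2.resize(im,None,fx=s,fy=s,interpolation=cv2.INTER_CUBIC))
E
python3 - <<'E'
from h import *
snap('top','top0');snap('scene','sc0')
print(robot.get_obs()); c=robot.camera_params('top');print(c)
E
```

```text
pics
{'t': 0.1, 'joint_pos': array([ 1.10100071e+00,  2.76528427e-01,  1.50595517e+00, -1.86282598e-05,
        1.36074050e+00, -1.21007024e-01]), 'qvel': array([-0.00164111, -0.00025568, -0.001208  ,  0.0010662 , -0.00098059,
       -0.00079432]), 'joint_torque': array([ 3.07456088e-03, -4.05456734e+01, -2.37780619e+01,  7.04721990e-02,
        2.99629639e-02, -7.52110805e-05]), 'eef_pos': array([196.28074808, 539.88537518, 180.11366191]), 'eef_rot': array([ 1.73509673e-01,  9.84831827e-01, -7.83044104e-04, -2.28763785e-04]), 'contact_force': array([-0.45390653,  0.2860078 , -0.43277006]), 'torque': array([-0.01445228, -0.03488606,  0.01074728]), 'finger_gap': 1.0012416221780231}
{'mtx': array([[411.98369316,   0.        , 318.28397973],
       [  0.        , 411.98369316, 206.97075984],
       [  0.        ,   0.        ,   1.        ]]), 'pose': array([[-4.97127005e-03,  9.81148733e-01, -1.93190193e-01,
         3.96200592e+02],
       [-9.99413782e-01, -1.14189037e-02, -3.22753808e-02,
        -9.33385319e+01],
       [-3.38729692e-02,  1.92916492e-01,  9.80630332e-01,
         8.64186833e+02],
       [ 0.00000000e+00,  0.00000000e+00,  0.00000000e+00,
         1.00000000e+00]])}
```

View pics/top0.png

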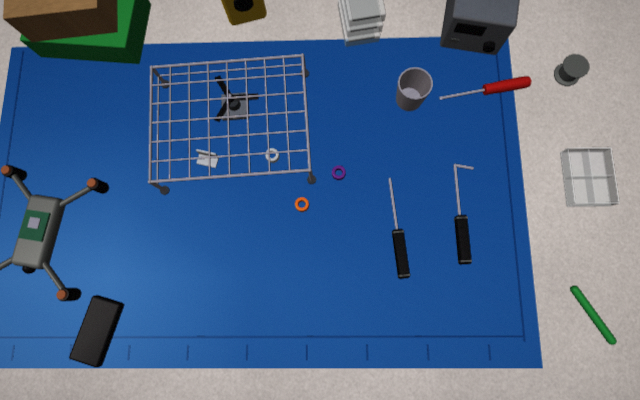

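View pics/sc0.png

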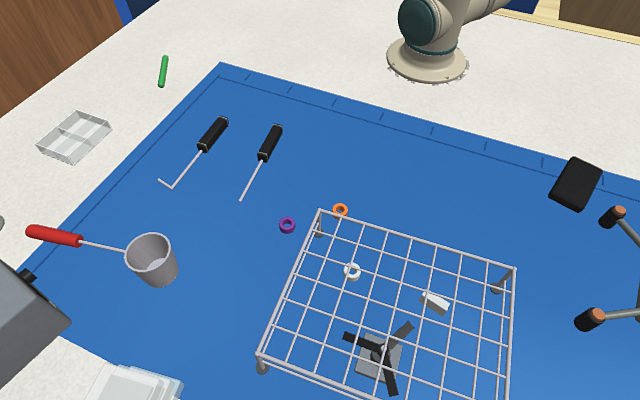

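Candidates for the ring are the silver ring under the roof (top 272,155), purple (339,172) and orange (302,204). For the rod they are the hooked one (handle 463,239; bend 457,166), the straight pick (400,253), and the screwdriver and green pen off to the side. I choose the silver ring and the rod with the bend, and check both close up.

```bash
python3 - <<'E'
from h import *
crop('top0','c1',430,150,500,280,4.5);crop('top0','c2',140,40,350,220,3.8)
E
```

```text
(no output)
```

View pics/c1.png

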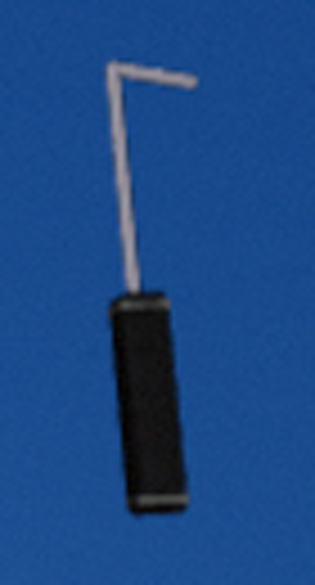

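View pics/c2.png

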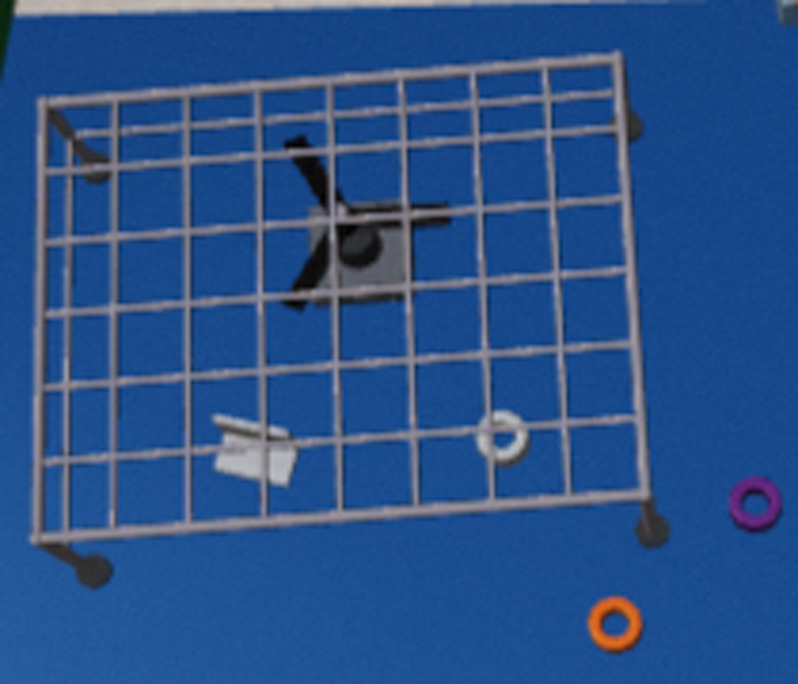

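```bash
python3 - <<'E'
from h import *
f=lambda n,u,v,z:print(n,np.round(px2w('top',u,v,z)[:2],1))
c1=lambda n,x,y,z:f(n,430+x/4.5,150+y/4.5,z); c2=lambda n,x,y,z:f(n,140+x/3.8,40+y/3.8,z)
c1('crook',114,68,10);c1('tip',193,82,10);c1('rodstart',133,290,10)
c1('hf',139,297,27);c1('hb',158,506,20);c1('hbtop',157,497,27)
c2('ring',502,437,12);c2('orange',615,624,12);c2('purple',755,503,12)
c2('roofL',33,540,78);c2('roofR',648,495,78);c2('footL',95,575,3);c2('footR',652,533,3)
c2('roofBL',40,100,78);c2('roofBR',620,55,78)
c2('brk a',215,480,3);c2('brk b',290,487,3);c2('brk c',295,435,16);c2('brk d',215,418,29)
E
```

```text
crook [ 652.  -358.1]
tip [ 644.6 -394.5]
rodstart [ 545.2 -359.5]
hf [ 539.  -356.6]
hb [ 445.3 -360.5]
hbtop [ 448.9 -358.1]
ring [680.3  34.5]
orange [570.4 -30.5]
purple [ 639.1 -109.4]
roofL [605.7 271.3]
roofR [625.4 -52.4]
footL [604.5 268.5]
footR [624.8 -50.8]
roofBL [858.8 286.5]
roofBR [878.1 -37.3]
brk a [660. 202.]
brk b [655.1 158.1]
brk c [682.1 152.8]
brk d [688.5 195. ]
```

Confirmed: the hook is at about (492,-360) with yaw ~0.8°, the ring is at guard (61,-78), and the guard yaw is ~3.5°. I move above the handle.

```bash
python3 -m crank '[[[0.296,-0.9,-0.05,0,0,0.363,-1],[0.296,-0.9,-0.05,0,0,0.363,-1],[0.296,-0.9,-0.05,0,0,0.363,-1],[0.296,-0.9,-0.05,0,0,0.363,-1],[0.296,-0.9,-0.05,0,0,0.363,-1],[0.296,-0.9,-0.05,0,0,0.363,-1],[0.296,-0.9,-0.05,0,0,0.363,-1],[0.296,-0.9,-0.05,0,0,0.363,-1],[0.296,-0.9,-0.05,0,0,0.363,-1],[0.296,-0.9,-0.05,0,0,0.363,-1]]]'
python3 - <<'E'
from h import *
print(robot.get_obs()['joint_pos'],robot.get_obs()['eef_rot'])
E
```

```text
t: 1.35
eef_pos: [391.7, -54.5, 147.9]
eef_rot: [-0.007, 1.0, 0.0, 0.0]
contact_force: [0.9, 1.1, 0.9]
finger_gap: 1.003
[-3.15220869e-01  2.45697267e-02  1.90253449e+00  6.38257882e-04
  1.21394174e+00 -1.89967397e+00] [-6.71693752e-03  9.99977359e-01  1.97163075e-04  3.53945431e-04]
```

```bash
python3 -m crank '[[[0,0,0,0,0,0,-1],[0,0,0,0,0,0,-1]]]'
```

```text
t: 1.6
eef_pos: [390.7, -52.0, 147.5]
eef_rot: [-0.006, 1.0, 0.001, -0.001]
contact_force: [0.4, 0.4, -0.1]
finger_gap: 0.996
```

```bash
python3 -m crank '[[[0.101,-0.308,-0.04,0,0,0,-1],[0.101,-0.308,-0.04,0,0,0,-1],[0.101,-0.308,-0.04,0,0,0,-1],[0.101,-0.308,-0.04,0,0,0,-1],[0.101,-0.308,-0.04,0,0,0,-1],[0.101,-0.308,-0.04,0,0,0,-1],[0.101,-0.308,-0.04,0,0,0,-1],[0.101,-0.308,-0.04,0,0,0,-1],[0.101,-0.308,-0.04,0,0,0,-1]]]'
python3 - <<'E'
from h import *
from scipy.spatial.transform import Rotation as R
o=robot.get_obs();snap('wrist','w1')
c=robot.camera_params('wrist');print(c['tool_from_camera'],o['eef_pos'],o['eef_rot'],o['joint_pos'])
E
```

```text
t: 2.72
eef_pos: [492.5, -358.5, 108.7]
eef_rot: [-0.008, 1.0, 0.0, 0.0]
contact_force: [0.1, -0.9, 0.3]
finger_gap: 0.997
[[ 8.67056905e-05  9.59911312e-01  2.80303882e-01  8.22751420e+01]
 [ 9.99999544e-01 -3.49681972e-04  8.88171893e-04  9.91648761e-01]
 [ 9.50583461e-04  2.80303677e-01 -9.59910905e-01 -2.04437503e+02]
 [ 0.00000000e+00  0.00000000e+00  0.00000000e+00  1.00000000e+00]] [ 492.4608139  -358.466434    108.67806746] [-8.03493203e-03  9.99967705e-01  1.23185395e-04  1.13107627e-04] [-7.43625915e-01  3.72966798e-01  1.54373369e+00  3.55516515e-04
  1.22489516e+00 -2.33061282e+00]
```

View pics/w1.png

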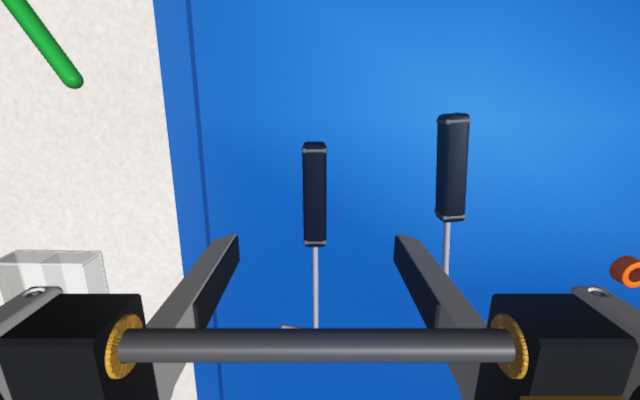

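```bash
cat >> h.py <<'E'
from scipy.spatial.transform import Rotation as R
def wpose(o):
    T=np.eye(4);T[:3,:3]=R.from_quat(o['eef_rot']).as_matrix();T[:3,3]=o['eef_pos']
    return T@np.array(robot.camera_params('wrist')['tool_from_camera'])
E
python3 - <<'E'
from h import *
P=wpose(robot.get_obs())
for n,u,v,z in [('front',314.5,242,27),('back',314.5,151,27),('rod',315.5,250,10),('rod2',315.5,322,10)]: print(n,px2w('wrist',u,v,z,P).round(1))
E
```

```text
front [ 534.9 -359.    27. ]
back [ 447.7 -360.3   27. ]
rod [ 551.2 -357.8   10. ]
rod2 [ 637.7 -356.5   10. ]
```

```bash
python3 -m crank '[[[0,-0.001,-0.05,0,0,0,-1],[0,-0.001,-0.08,0,0,0,-1],[0,-0.001,-0.094,0,0,0,-1],[0,-0.001,-0.094,0,0,0,-1],[0,-0.001,-0.094,0,0,0,-1]]]'
```

```text
t: 3.4
eef_pos: [493.5, -362.2, 15.4]
eef_rot: [-0.007, 1.0, -0.001, 0.001]
contact_force: [0.9, -0.4, 0.0]
finger_gap: 0.998
```

```bash
python3 -m crank '[[[0,0.001,-0.001,0,0,0,1],[0,0.001,-0.001,0,0,0,1],[0,0.001,-0.001,0,0,0,1],[0,0.001,-0.001,0,0,0,1],[0,0.001,-0.001,0,0,0,1],[0,0.001,-0.001,0,0,0,1],[0,0.001,-0.001,0,0,0,1],[0,0.001,-0.001,0,0,0,1]]]'
```

```text
t: 4.4
eef_pos: [492.5, -360.5, 12.9]
eef_rot: [-0.007, 1.0, 0.0, -0.0]
contact_force: [0.7, -0.2, 0.1]
finger_gap: 0.186
```

```bash
python3 -m crank '[[[0,0,0.02,0,0,0,1],[0,0,0.06,0,0,0,1],[0,0,0.06,0,0,0,1],[0,0,0.06,0,0,0,1]]]'
python3 - <<'E'
from h import *
o=robot.get_obs();snap('wrist','w2');snap('top','t2');snap('scene','s2')
crop('s2','s2c',100,80,300,220,4);print(robot.get_obs()['finger_gap'],o['eef_pos'])
E
```

```text
t: 4.9
eef_pos: [492.1, -360.1, 72.5]
eef_rot: [-0.007, 1.0, 0.0, -0.0]
contact_force: [0.4, 0.4, 0.2]
finger_gap: 0.004
0.005952394758946272 [ 492.12136967 -360.08466546   72.51476304]
```

View pics/w2.png

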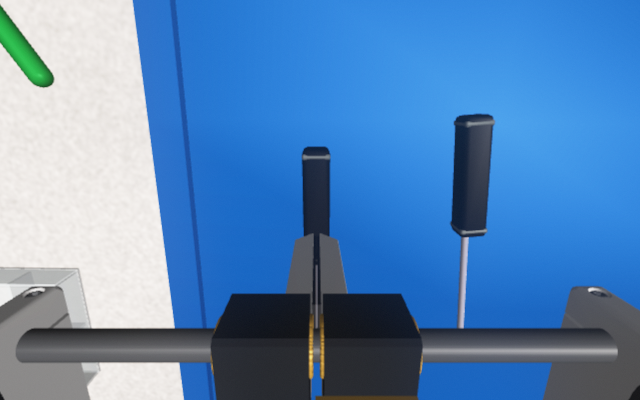

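View pics/s2c.png

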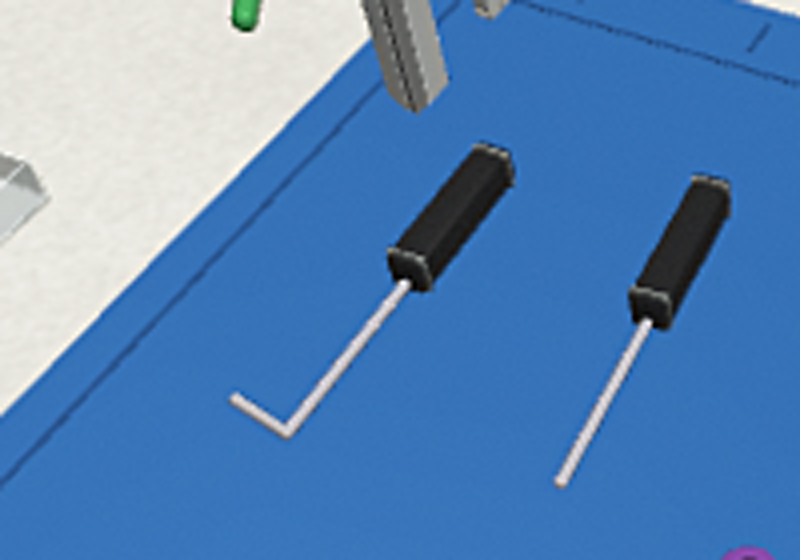

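View pics/t2.png

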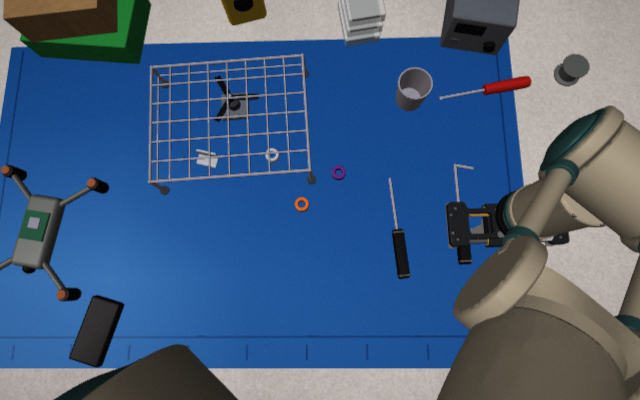

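The grip closed empty: the gap is 0 and the rod is still on the mat. I compare the fingertip's position in the picture with the reported one.

```bash
python3 - <<'E'
from h import *
o=robot.get_obs();Rm=R.from_quat(o['eef_rot']).as_matrix();print(o['eef_pos'],o['finger_gap'])
for x in(-8,0,8): print(w2px('scene',o['eef_pos']+Rm@[x,0,8]), w2px('top',o['eef_pos']+Rm@[x,0,8]))
print('handle top centre',w2px('scene',[492,-360,27]),w2px('top',[492,-360,27]))
crop('t2','t2c',430,150,500,280,4.5)
E
```

```text
[ 491.70562051 -359.7371041    71.55339856] 0.005952394758946272
[206.80503396 119.1446511 ] [469.68313818 232.76987129]
[208.8452573  116.74798976] [470.06034295 236.88569234]
[210.86360349 114.37702764] [470.43903537 241.01774564]
handle top centre [212.08851953 129.52816947] [464.25429432 238.93724992]
```

View pics/t2c.png

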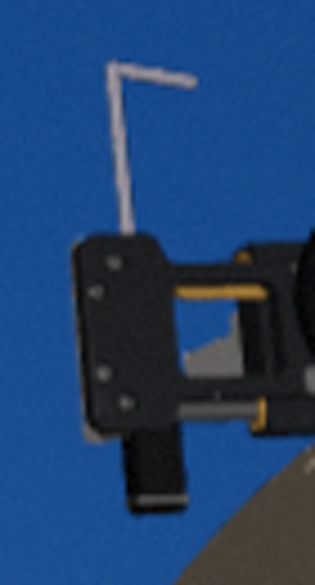

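```bash
python3 - <<'E'
from h import *
crop('sc0','s0c',100,80,300,220,4)
E
```

```text
(no output)
```

View pics/s0c.png

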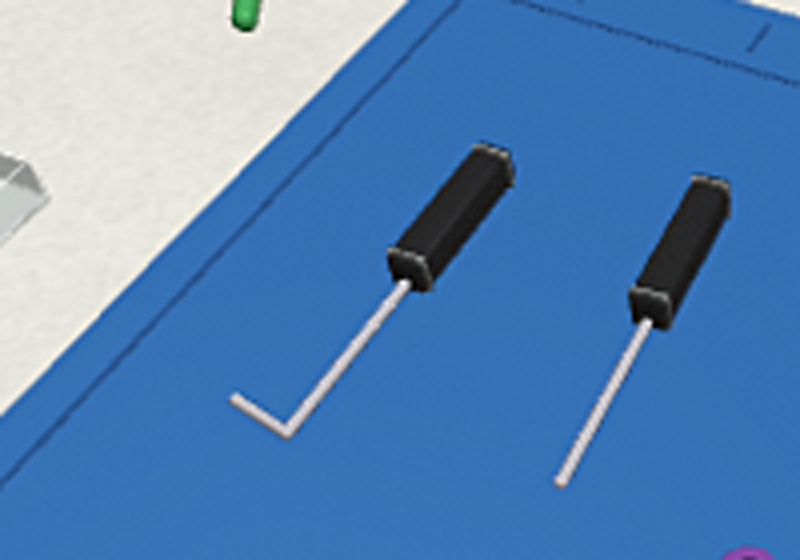

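```bash
python3 - <<'E'
from h import *
b=np.array([491.7,-359.7,63.5]);p0=w2px('scene',b)
for i in range(3):
    d=np.zeros(3);d[i]=10;print(i,w2px('scene',b+d)-p0)
P=wpose(robot.get_obs())
for zz in (55,63.5,75,90): print(zz,w2px('wrist',[491.7,-359.7,zz],P))
crop('s2','s2d',160,20,260,120,6)
crop('w2','w2d',260,200,380,320,5)
E
```

```text
0 [-2.61395665  2.9741489 ]
1 [4.07988912 1.32169413]
2 [-0.98073894 -3.63855559]
55 [315.02948273 224.31752559]
63.5 [315.00324983 228.51248326]
75 [314.9646018  234.69276937]
90 [314.90782645 243.77183349]
```

View pics/s2d.png

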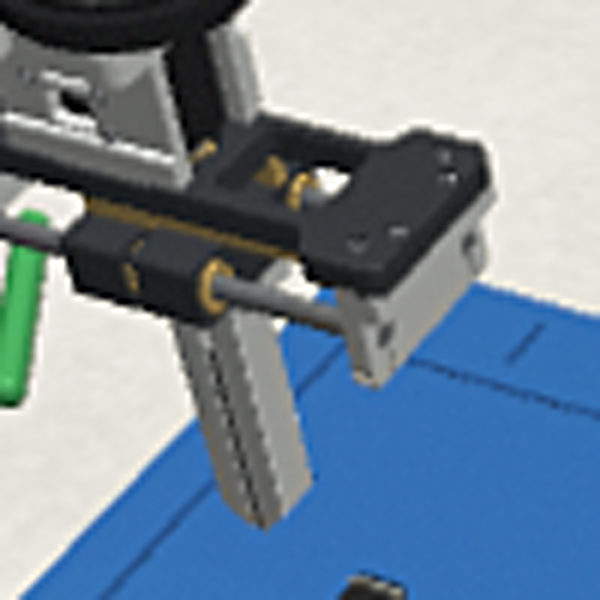

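View pics/w2d.png

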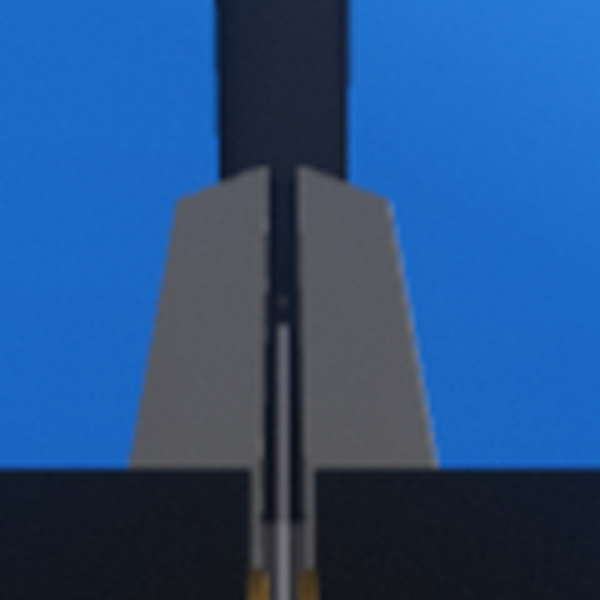

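```bash
python3 - <<'E'
from h import *
c=robot.camera_params('wrist');K=np.array(c['mtx']);T=np.array(c['tool_from_camera']);print(K)
def tp(p):
    q=np.linalg.inv(T)@[*p,1];q=K@[q[0],-q[1],-q[2]];return (q[:2]/q[2]).round(1)
for z in(8,0,-8,-16,-24,-32): print(z,[tp((x,y,z)) for x in(-8,0,8,) for y in(-47,47)])
E
```

```text
[[321.90459544   0.         316.10337886]
 [  0.         321.90459544 200.96617753]
 [  0.           0.           1.        ]]
8 [array([249., 239.]), array([381. , 239.1]), array([248.3, 228.5]), array([381.6, 228.6]), array([247.7, 217.8]), array([382.3, 217.8])]
0 [array([246.7, 243.6]), array([383.2, 243.6]), array([245.9, 232.8]), array([383.9, 232.8]), array([245.2, 221.7]), array([384.6, 221.8])]
-8 [array([244.2, 248.5]), array([385.6, 248.6]), array([243.4, 237.3]), array([386.4, 237.4]), array([242.6, 225.9]), array([387.1, 226. ])]
-16 [array([241.5, 253.8]), array([388.2, 253.8]), array([240.6, 242.2]), array([389. , 242.3]), array([239.8, 230.4]), array([389.8, 230.5])]
-24 [array([238.6, 259.4]), array([391. , 259.5]), array([237.7, 247.5]), array([391.8, 247.6]), array([236.8, 235.3]), array([392.7, 235.4])]
-32 [array([235.4, 265.6]), array([394. , 265.7]), array([234.5, 253.2]), array([394.9, 253.3]), array([233.5, 240.6]), array([395.9, 240.7])]
```

The pictures (scene and wrist agree) show the fingertips about 24 mm behind the reported TCP, not 8 mm ahead of it. So the tips closed in air above the handle. I therefore open and descend about 32 mm lower, in two steps with a force check.

```bash
python3 -m crank '[[[0,0,0,0,0,0,-1],[0,0,0,0,0,0,-1],[0,0,0,0,0,0,-1],[0,0,0,0,0,0,-1],[0,0,0,0,0,0,-1],[0,0,-0.03,0,0,0,-1],[0,0,-0.06,0,0,0,-1],[0,0,-0.075,0,0,0,-1],[0,0,-0.075,0,0,0,-1]]]'
python3 - <<'E'
from h import *
o=robot.get_obs();snap('scene','s3');crop('s3','s3d',150,60,260,170,5.5)
crop('s3','s3d',150,60,260,170,5);print(o['eef_pos'],o['contact_force'])
E
```

```text
t: 6.18
eef_pos: [492.0, -360.0, -2.9]
eef_rot: [-0.007, 1.0, 0.001, -0.001]
contact_force: [-0.0, 0.7, -0.5]
finger_gap: 0.928
[ 491.97990917 -359.98968675   -2.93623668] [-3.28422138e-04  7.47714189e-01 -4.62251303e-01]
```

View pics/s3d.png

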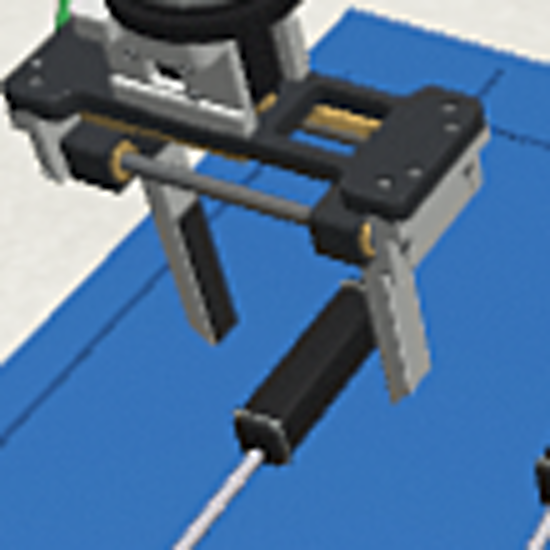

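No contact at reported z = -3 confirms the offset. I go down 14 mm more and close.

```bash
python3 -m crank '[[[0,0,-0.014,0,0,0,-1],[0,0,-0.014,0,0,0,1],[0,0,-0.014,0,0,0,1],[0,0,-0.014,0,0,0,1],[0,0,-0.014,0,0,0,1],[0,0,-0.014,0,0,0,1],[0,0,-0.014,0,0,0,1],[0,0,-0.014,0,0,0,1],[0,0,-0.014,0,0,0,1],[0,0,-0.014,0,0,0,1]]]'
python3 -m crank '[[[0,0,0,0,0,0,1],[0,0,0.01,0,0,0,1],[0,0,0.03,0,0,0,1],[0,0,0.03,0,0,0,1]]]'
python3 - <<'E'
from h import *
o=robot.get_obs();snap('scene','s4');crop('s4','s4d',130,50,260,170,5)
print(o['eef_pos'],o['finger_gap'],o['contact_force'])
E
```

```text
t: 7.48
eef_pos: [492.5, -360.4, -16.1]
eef_rot: [-0.007, 1.0, 0.0, -0.0]
contact_force: [-0.0, 0.2, -0.1]
finger_gap: 0.228
t: 7.98
eef_pos: [493.7, -361.6, 15.7]
eef_rot: [-0.007, 1.0, -0.001, 0.001]
contact_force: [-0.1, 0.0, -0.8]
finger_gap: 0.231
[ 493.72351549 -361.6103204    15.74974592] 0.23111605732486487 [-0.06223274  0.03357735 -0.83337521]
```

View pics/s4d.png

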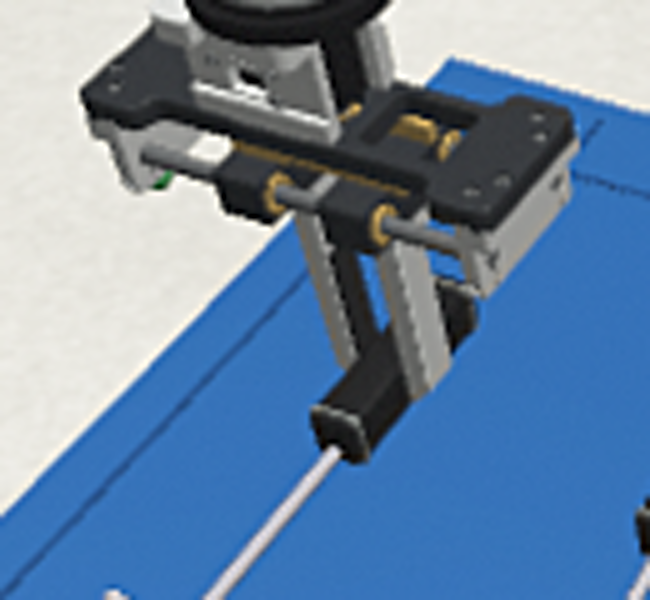

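Grip holds. Next I carry the rod back from the guard and across to its front, left of the ring's line.

```bash
python3 -m crank '[[[-0.04,0,0.04,0,0,0.045,1],[-0.076,0.03,0.04,0,0,0.045,1],[-0.076,0.09,0.04,0,0,0.045,1],[-0.076,0.15,0.04,0,0,0.045,1],[-0.076,0.21,0.04,0,0,0.045,1],[-0.076,0.27,0.04,0,0,0.045,1],[-0.076,0.33,0.04,0,0,0.045,1],[-0.076,0.39,0.04,0,0,0.045,1],[-0.076,0.444,0.04,0,0,0.045,1],[-0.076,0.444,0.04,0,0,0.045,1]]]'
python3 -m crank '[[[0,0,0,0,0,0,1],[0,0,0,0,0,0,1]]]'
python3 - <<'E'
from h import *
o=robot.get_obs();snap('top','t5');snap('scene','s5')
print(o['eef_pos'],o['eef_rot'],o['finger_gap'],o['contact_force'],o['joint_pos'])
crop('t5','t5c',140,100,340,260,4)
E
```

```text
t: 9.28
eef_pos: [415.4, 86.7, 53.5]
eef_rot: [-0.033, 0.999, 0.0, -0.001]
contact_force: [0.2, -0.5, -1.3]
finger_gap: 0.231
t: 9.52
eef_pos: [416.5, 82.2, 53.7]
eef_rot: [-0.029, 1.0, -0.0, -0.0]
contact_force: [-0.2, 0.7, -1.0]
finger_gap: 0.231
[416.49406893  82.21527558  53.74935348] [-2.86147705e-02  9.99590470e-01 -1.70202404e-04 -2.41503714e-04] 0.23146664633527272 [-0.19078861  0.6653753  -0.96758865] [ 3.10174069e-02  1.70131419e-01  2.00419030e+00 -4.11898105e-04
  9.67754800e-01 -1.59678259e+00]
```

View pics/t5c.png

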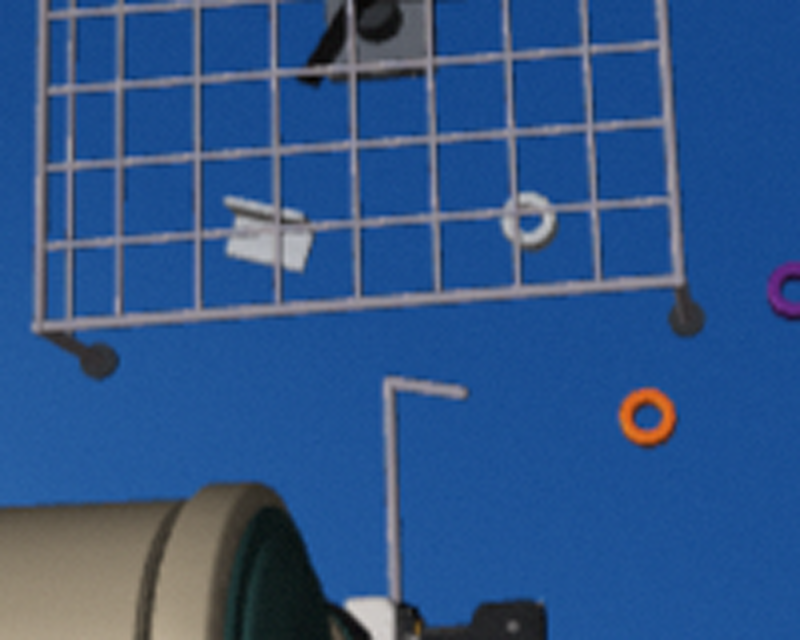

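View pics/s5.png

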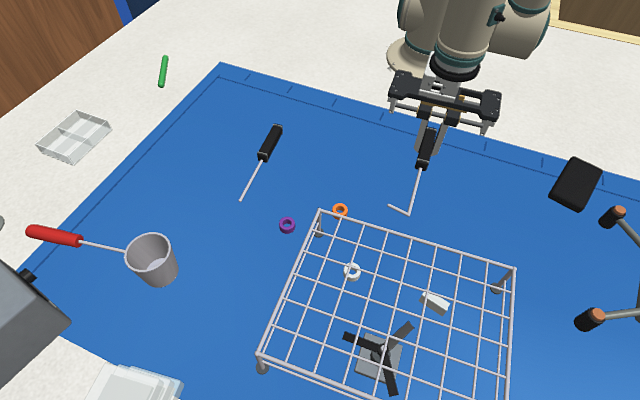

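```bash
python3 - <<'E'
from h import *
a=np.radians(3.5);ex=np.array([np.cos(a),np.sin(a)]);ey=np.array([-np.sin(a),np.cos(a)]);G=np.array([615.1,109.2])
def g(n,x,y,z):
    w=px2w('top',140+x/4,100+y/4,z)[:2];print(n,w.round(1),'guard',((w-G)@ex).round(1),((w-G)@ey).round(1))
g('crook',390,382,80);g('tip',463,393,80);g('ring',529,221,12);g('rod',396,590,80)
for z in (70,80,90): print(w2px('scene',[576,94,z]),z)
E
```

```text
crook [575.5  91.2] guard -40.6 -15.6
tip [569.5  55. ] guard -48.8 -51.3
ring [679.7  34.1] guard 59.9 -78.9
rod [473.3  84.9] guard -143.0 -15.6
[408.66820058 218.3117019 ] 70
[409.85745355 215.0358637 ] 80
[411.07563636 211.68033723] 90
```

The rod is level, with the bend at guard (-41,-16) as planned. I lower it to about 4 mm above the mat and slide it in past the ring.

```bash
python3 -m crank '[[[0,0.003,-0.05,0,0,0,1],[0,0.003,-0.066,0,0,0,1],[0.02,0.004,-0.066,0,0,0,1],[0.05,0.006,-0.066,0,0,0,1],[0.08,0.008,-0.066,0,0,0,1],[0.11,0.01,-0.066,0,0,0,1],[0.135,0.011,-0.066,0,0,0,1],[0.135,0.011,-0.066,0,0,0,1],[0.135,0.011,-0.066,0,0,0,1]]]'
python3 - <<'E'
from h import *
o=robot.get_obs();snap('top','t6');snap('scene','s6')
print(o['eef_pos'],o['finger_gap'],o['contact_force'])
crop('t6','t6c',140,100,340,260,4);crop('s6','s6c',300,150,500,300,4)
E
```

```text
t: 10.75
eef_pos: [549.8, 93.7, -12.5]
eef_rot: [-0.029, 1.0, 0.0, -0.001]
contact_force: [-1.3, 0.0, -0.8]
finger_gap: 0.232
[549.77648968  93.72335586 -12.47666963] 0.23244043981669066 [-1.30400531  0.02367187 -0.8067339 ]
```

View pics/t6c.png

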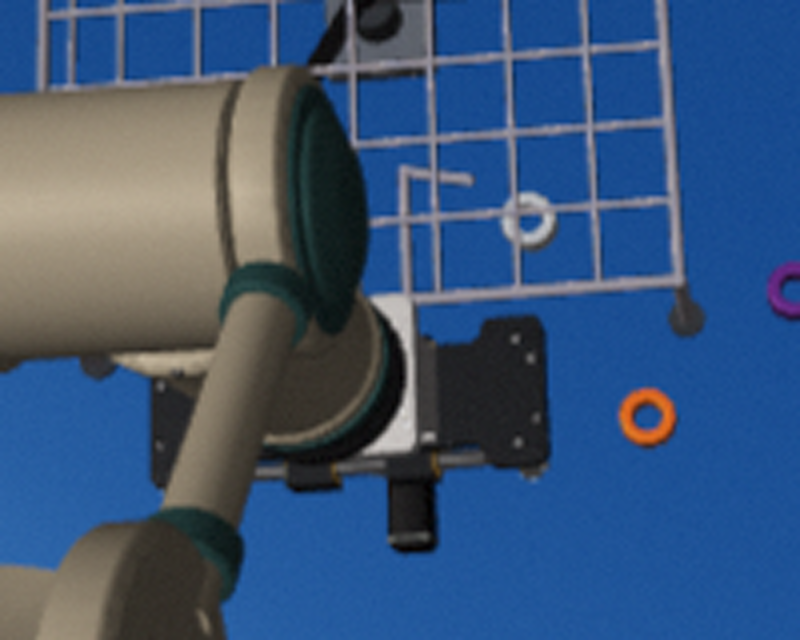

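View pics/s6c.png

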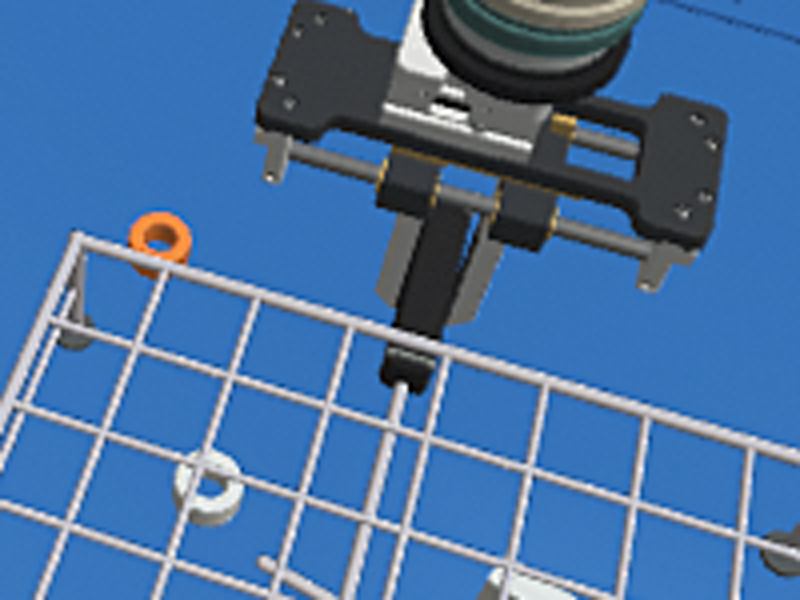

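```bash
cat >> h.py <<'E'
a=np.radians(3.5);ex=np.array([np.cos(a),np.sin(a)]);ey=np.array([-np.sin(a),np.cos(a)]);G=np.array([615.1,109.2])
def g(n,x,y,z):
    w=px2w('top',140+x/4,100+y/4,z)[:2];print(n,w.round(1),'guard',((w-G)@ex).round(1),((w-G)@ey).round(1))
E
python3 - <<'E'
from h import *
g('crook',405,170,14);g('tip',468,181,14);g('ring',529,221,12)
print(w2px('top',[615.1+95*ex[0]-13*ey[0],109.2+95*ex[1]-13*ey[1],14]))
E
```

```text
crook [709.3 102.4] guard 93.6 -12.5
tip [702.4  67.6] guard 84.6 -46.8
ring [679.7  34.1] guard 59.9 -78.9
[241.44146955 141.8696594 ]
```

```bash
python3 -m crank '[[[0.002,-0.02,-0.002,0,0,0,1],[0.003,-0.043,-0.002,0,0,0,1],[0.003,-0.043,-0.002,0,0,0,1],[-0.007,-0.0435,-0.002,0,0,0,1],[-0.017,-0.044,-0.002,0,0,0,1],[-0.027,-0.045,-0.002,0,0,0,1],[-0.037,-0.0455,-0.002,0,0,0,1],[-0.047,-0.046,-0.002,0,0,0,1],[-0.047,-0.046,-0.002,0,0,0,1]]]'
python3 - <<'E'
from h import *
o=robot.get_obs();snap('top','t7')
print(o['eef_pos'],o['finger_gap'],o['contact_force'])
crop('t7','t7c',140,100,340,260,4)
E
```

```text
t: 11.98
eef_pos: [503.3, 48.6, -14.0]
eef_rot: [-0.03, 1.0, 0.0, -0.0]
contact_force: [0.4, 0.2, -1.0]
finger_gap: 0.227
[503.25936268  48.64380269 -14.04443915] 0.22738732756897273 [ 0.37163848  0.20940626 -0.97106822]
```

View pics/t7c.png

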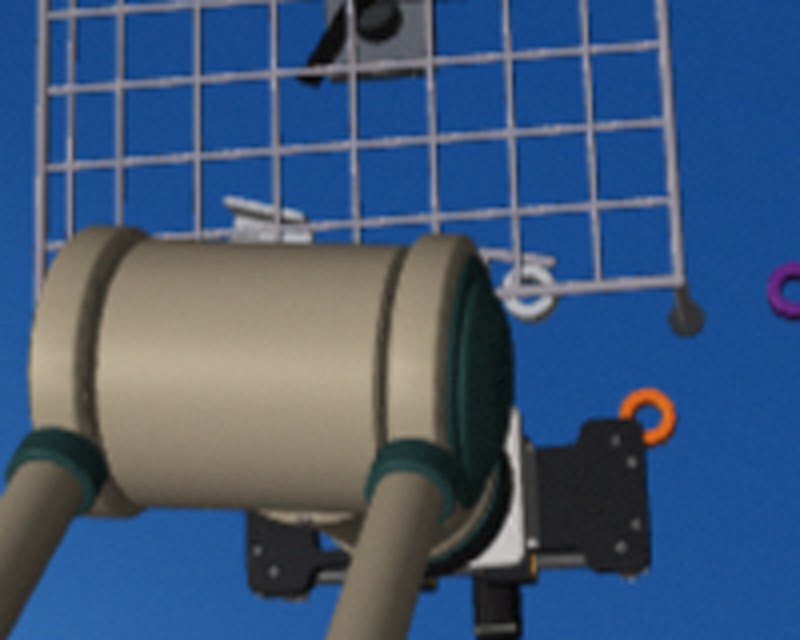

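The hook has the ring and it is coming straight out. I continue slowly.

```bash
python3 -m crank '[[[-0.01,-0.0006,0,0,0,0,1],[-0.02,-0.001,0,0,0,0,1],[-0.03,-0.002,0,0,0,0,1],[-0.04,-0.0025,0,0,0,0,1],[-0.05,-0.003,0,0,0,0,1],[-0.056,-0.0035,0,0,0,0,1],[-0.06,-0.0037,0,0,0,0,1],[-0.06,-0.0037,0,0,0,0,1]]]'
python3 - <<'E'
from h import *
o=robot.get_obs();snap('top','t8');snap('scene','s8')
print(o['eef_pos'],o['finger_gap'],o['contact_force'])
crop('t8','t8c',220,140,340,240,6);crop('s8','s8c',300,140,500,290,4)
E
```

```text
t: 13.02
eef_pos: [444.3, 44.8, -14.0]
eef_rot: [-0.03, 1.0, 0.0, -0.0]
contact_force: [0.4, -0.7, -1.5]
finger_gap: 0.231
[444.28182274  44.80732974 -14.04041325] 0.23058203088355178 [ 0.40746914 -0.74250702 -1.51706187]
```

View pics/t8c.png

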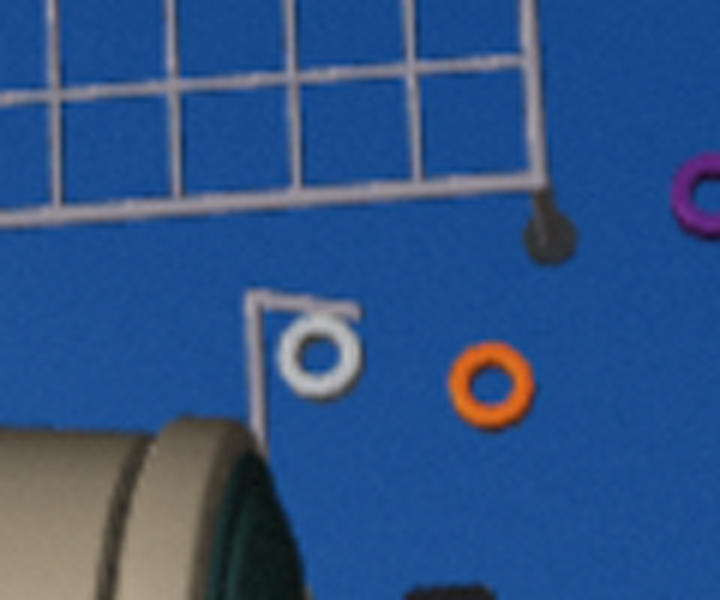

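View pics/s8c.png

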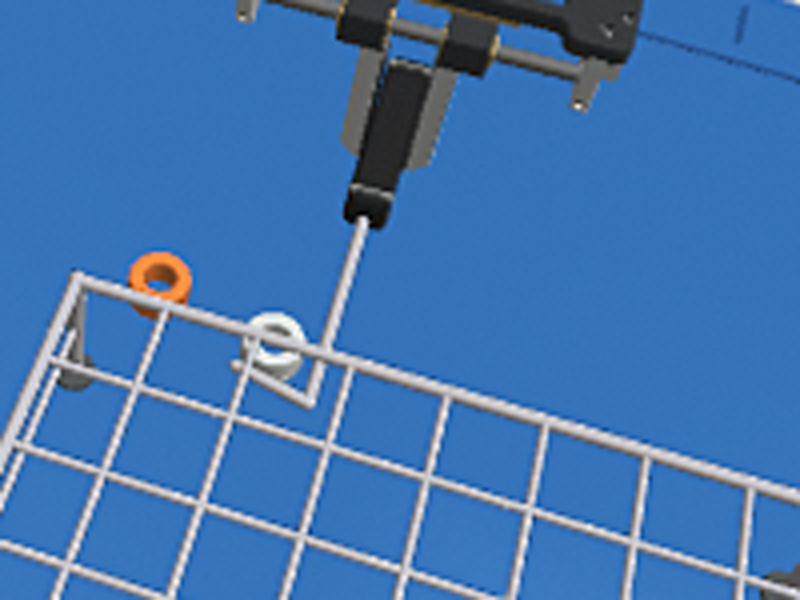

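```bash
python3 - <<'E'
from h import *
def q(n,x,y,z): g(n,(220+x/6-140)*4,(140+y/6-100)*4,z)
q('ring',320,355,12);q('ringtop',319,352,19);q('crook',254,295,12);q('tip',355,312,12);q('orange',491,385,12)
q('front roof mid-ish',230,203,77);q('roofR',535,182,77)
E
```

```text
ring [582.1  30.2] guard -37.8 -76.8
ringtop [581.7  29.6] guard -38.2 -77.4
crook [604.3  54.2] guard -14.2 -54.3
tip [597.6  18. ] guard -23.1 -90.0
orange [570.5 -30.5] guard -53.0 -136.7
front roof mid-ish [619.9  51.6] guard 1.3 -57.8
roofR [625.6 -49.7] guard 0.8 -159.2
```

```bash
python3 -m crank '[[[-0.006,-0.0004,0,0,0,0,1],[-0.01,-0.0006,0,0,0,0,1],[-0.012,-0.0007,0,0,0,0,1],[-0.012,-0.0007,0,0,0,0,1],[-0.008,0,-0.001,0,0,0,1],[-0.008,0,-0.002,0,0,0,1],[-0.008,0,-0.002,0,0,0,1]]]'
python3 - <<'E'
from h import *
o=robot.get_obs();snap('top','t9');snap('scene','s9')
print(o['eef_pos'],o['finger_gap'],o['contact_force'])
crop('t9','t9c',220,140,340,240,6);crop('s9','s9c',300,90,460,240,4)
E
```

```text
t: 14.0
eef_pos: [436.9, 44.8, -16.1]
eef_rot: [-0.03, 1.0, 0.0, 0.0]
contact_force: [0.6, 0.0, -0.6]
finger_gap: 0.23
[436.87178615  44.81892698 -16.08232963] 0.23031181852100455 [ 0.62141696  0.0256899  -0.61148119]
```

View pics/t9c.png

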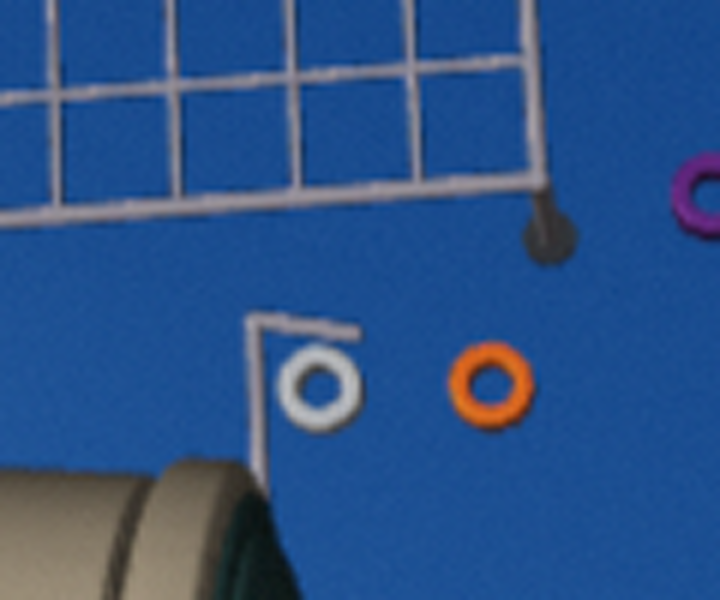

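View pics/s9c.png

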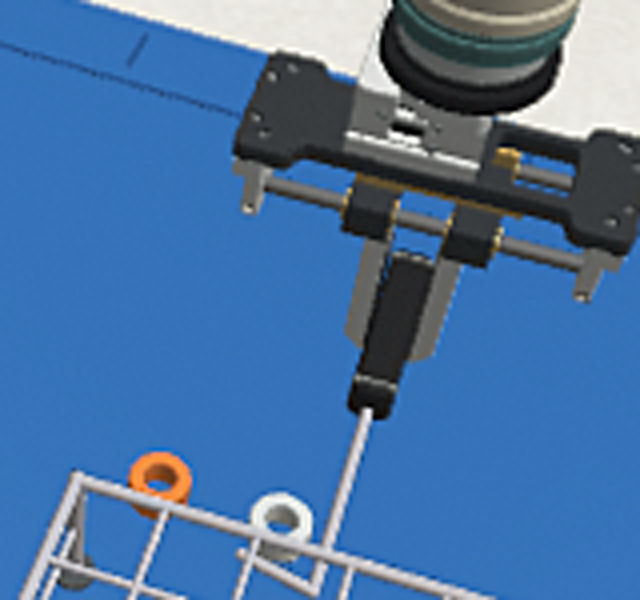

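Ring at about -50 mm and free of the hook. I release, rise straight up, and back off.

```bash
python3 -m crank '[[[0,0,0,0,0,0,-1],[0,0,0,0,0,0,-1],[0,0,0,0,0,0,-1],[0,0,0,0,0,0,-1],[0,0,0,0,0,0,-1],[0,0,0.02,0,0,0,-1],[0,0,0.06,0,0,0,-1],[0,0,0.12,0,0,0,-1],[0,0,0.16,0,0,0,-1],[0,0,0.16,0,0,0,-1]]]'
python3 -m crank '[[[-0.05,0.06,0.03,0,0,0,-1],[-0.08,0.12,0.03,0,0,0,-1],[-0.1,0.18,0.03,0,0,0,-1],[-0.12,0.24,0.03,0,0,0,-1],[-0.12,0.3,0.03,0,0,0,-1],[-0.12,0.3,0.03,0,0,0,-1],[-0.12,0.3,0.03,0,0,0,-1]]]'
python3 - <<'E'
from h import *
snap('top','t10');snap('scene','s10')
crop('t10','t10c',140,130,340,280,4);crop('s10','s10c',300,90,500,240,4)
E
```

```text
t: 15.35
eef_pos: [439.1, 44.7, 147.1]
eef_rot: [-0.03, 1.0, -0.0, 0.004]
contact_force: [-1.5, 0.6, -0.8]
finger_gap: 1.002
t: 16.23
eef_pos: [315.4, 345.3, 172.2]
eef_rot: [-0.031, 1.0, -0.001, -0.001]
contact_force: [0.1, -0.0, -0.8]
finger_gap: 0.999
```

View pics/t10c.png

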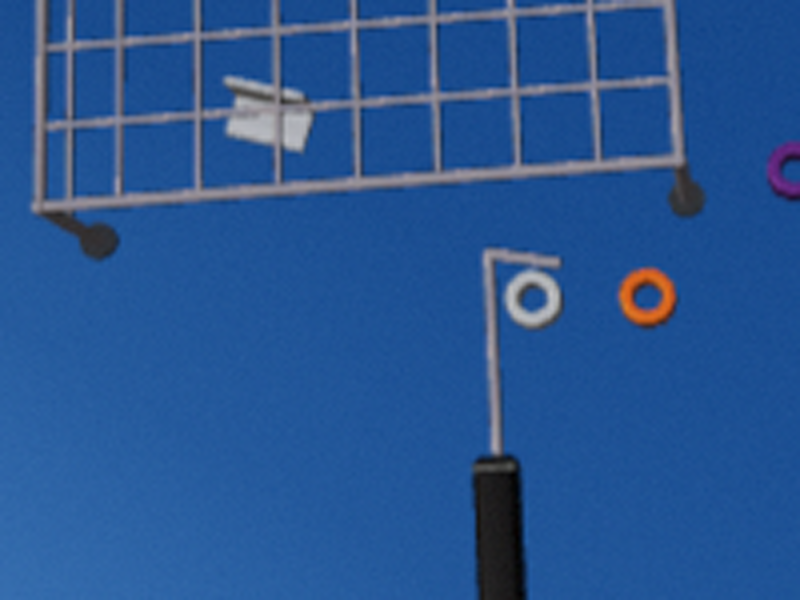

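View pics/s10c.png

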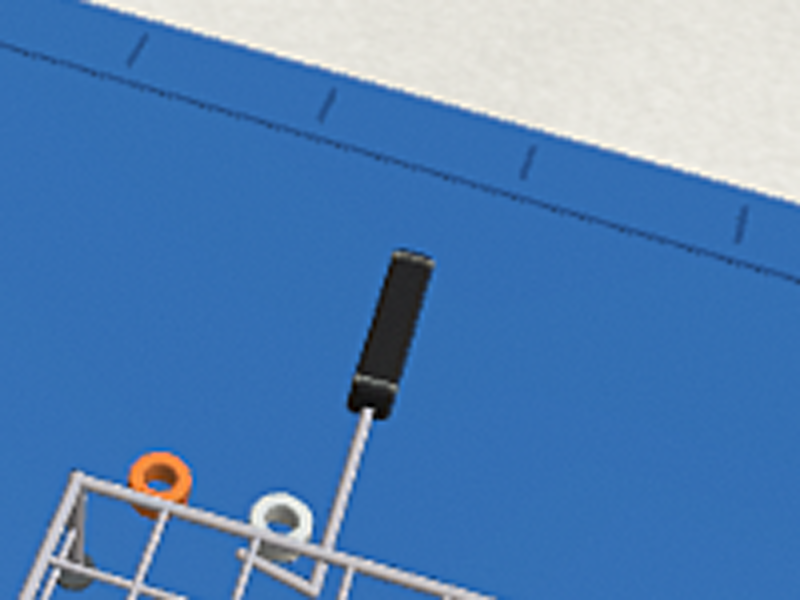

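```bash
python3 - <<'E'
from h import *
def q(n,x,y,z): g(n,x,y+120,z)
q('ring',532,298,12);q('crook',489,254,10);q('tip',557,262,10);q('footL',98,242,3);q('footR',686,200,3);q('roofL',38,207,77);q('roofR',680,162,77)
robot.job_done()
E
```

```text
ring [570.5  30.7] guard -49.3 -75.6
crook [595.2  54.5] guard -23.2 -53.4
tip [590.4  18. ] guard -30.2 -89.6
footL [606.3 269.8] guard 1.0 160.8
footR [625.4 -50.6] guard 0.5 -160.2
roofL [606.6 270.2] guard 1.4 161.2
roofR [625.2 -51.3] guard 0.3 -160.9
the job is handed in; nothing more can be done
```

The ring is out, and I handed the job in at about 16 s. Its middle is about 50 mm in front of the guard, measured at 49 to 50 mm with roughly 2 mm calibration error. I drew it out with the hooked rod only.

- **Rod:** it lies flat on the mat with its bend about 23 mm in front of the guard, just clear of the ring. The gripper is open and well away.
- **Other things:** in the last top and scene pictures the bracket and the orange and purple rings look unmoved. I compared these by eye and did not measure them again.
- **What went wrong:** the first grasp closed on air above the handle. The pictures showed the fingertips about 24 mm behind the reported TCP, not 8 mm ahead of it as stated. I corrected for this by going 32 mm lower, and the second grasp held throughout.
- **Forces:** contact force readings taken after each move stayed around 1 to 2 N.

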